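# Open the double-door dish cabinet, covered leaf last

### The job

Open the small double-door dish cabinet on the steel table so that it can be loaded. First pull the latched leaf (the left one seen from the robot, whose cover strip laps over the other) out of its catch and swing it wide open; only then pull open the overlapped right leaf. Leave both leaves standing wide open, at about a right angle to the cabinet's front.

Things in the scene. Friction and masses are not known exactly. Their poses are not given: they have to be found in the camera images.
- latched_handle (a point): Pull of the left leaf: an upright dark steel post 12 mm thick, 45 mm in front of the leaf, on a stem at height 130 mm. Point: on the post's axis, height 180 mm, 25 mm below its free top. Axes turn with the leaf: z up, x square to the leaf (into the cabinet when shut), y along it (left, seen from the robot, when shut). Its vertical hinge line lies 57 mm along +x and 115 mm along +y from here.
- overlapped_handle (a point): The same post on the right leaf, 90 mm from the other when shut. Point: on the post's axis, height 180 mm, 25 mm below its free top. Axes turn with the leaf: z up, x square to the leaf (into the cabinet when shut), y along it (left, seen from the robot, when shut). Its vertical hinge line lies 57 mm along +x and 115 mm along -y from here.
- latched_leaf (a joint): Left leaf (seen from the robot) of a white cabinet 320 mm wide, 240 deep, 200 high; glazed, its free edge has a flat 30 mm steel strip lapping 14 mm over the right leaf. Value: rad, 0 shut, grows as it swings out to the robot (clockwise from above), 1.57 square, stop 1.9. A sprung roller catch lets go at about 8 N pull at the post, within 10 mm; then light friction, stays where left.
- overlapped_leaf (a joint): Right leaf, 158 mm wide, glazed, no strip or catch; the left leaf's strip laps over its free edge and holds it while that leaf is shut (pulled first, it drags that leaf along). Value: rad, 0 shut, grows as it swings out to the robot (counter-clockwise from above), 1.57 square, stop 1.9. Light hinge friction, stays where left. Crockery stands on the cabinet, 90 mm or more behind its front.

How it is judged:
By the outcome, as a careful person would: the job done as asked, in the order asked, and still so for the second after the job is handed in, with the robot touching nothing.
It also fails if it takes over 51 s, if anything falls off the work surface, if the arm or the gripper's body presses on something with over 40 N, if the wrist force passes 120 N, or if a joint passes its speed limit or range.

### The arm

A 6-joint arm with a two-finger parallel gripper is mounted at the origin on the work surface. World frame = base frame: x ahead of the robot, y to its left, z up, the work surface at z = 0. Lengths are in mm, angles in rad, forces in N, time in s.
With the tool pointing down it reaches from about 275 to 750 mm from the base axis. Payload 10.2 kg.
Tool frame: the origin (TCP) lies on the centre line of the jaws, within the pads' length; the fingertips stand 8 mm ahead of it and the grasp point (between the pads) lies 11 mm behind it; x points along the fingers, y is the direction in which the jaws open and shut, and the axes are right-handed (so a half turn about x gives the same grasp; the last joint's range is limited). The gripper opens to 85 mm and grips with 20 to 120 N. Pads are 22 mm wide; open, the fingers measure 114 mm over their backs; the gripper's body (76 mm by 85 mm) begins 54 mm behind the grasp point. The pads swing forward as they close: fully open they stand 13 mm farther back than shut.
Start: joints at [0.951, 0.313, 1.498, -0, 1.331, -0.223], TCP at [202.909, 484.21, 218.994] pointing down, gripper open.
Joint ranges: [-2.94, 2.94], [-0.97, 2.17], [0.19, 2.56], [-1.23, 4.37], [0.02, 3.11], [-2.88, 2.88]. Speed limits (rad/s): [2.39, 2.39, 3.01, 3.14, 3.14, 3.14].

### API

Orientations are given as a unit quaternion [w, x, y, z].
In Python, from rig import ctrl, vision, workorder gives the robot as it stands. The module is installed in compiled form; this text tells all that it offers.
- The arm moves only by the shell command python3 -m jog 'ROWS' [OPENING] [FORCE]. ROWS is JSON, a list that holds one entry, the list of rows, each a list of 6 numbers: the shift along the tool's x, y, z in m, then the turn, a rotation vector about the tool's x, y, z in rad. A call has 1 to 12 rows; each row shifts and turns the commanded pose from where the row before left it, along the tool's axes as they then stand; what a row does not reach is not made up. A row lasts 1/8 s, in which the tool goes at most 62.5 mm and 10.7 degrees, less where a joint would pass 70% of its speed; a pose out of reach is approached as far as the arm can. A call is refused whole if a number of a shift passes 0.0625 or a number of a turn 0.188, either way. A call with a gripper value outside its range is refused whole. OPENING is the closure in counts, from 0 (fully open) to 255 (shut), set as the call begins (- or left out, the last holds). The fingers move at their own pace and stop on an object; FORCE is the grip in N (left out, the last holds). Time passes only in rows, so rows that do not move let the fingers close. It gives the time, the measured TCP pose, the force and the opening at its end, in the units of the state.
- ctrl.sense(): the state, without advancing time (a new reading comes with each control period).
- vision.capture(name): name is "scene" or "side" or "wrist"; returns a dict with "image" (420x560x3 uint8, red, green, blue), "mtx" (3x3 intrinsics, pixels), "R" (3x3) and "t" (3): a world point X has camera coordinates R X + t; the wrist camera has in their place "hand_eye" (4x4, takes a point from camera to tool coordinates, whose origin is the TCP and whose axes are the tool frame's). Camera axes: x right, y down, z forward; pixel columns grow to the right and rows downward; lengths in mm; the calibration is good to about 2 mm. A picture is of the moment at which its call begins: read the wrist's pose just before it. There is no depth.
- workorder.finish_job(): hands the job in, once; it reports no verdict.
The state is a dict: "time_s": time; "joints": joint angles; "dq": joint speeds; "tau": joint torques, N m; "eef_pos": TCP position; "ee_rot": TCP orientation; "force": force on the tool from outside, world axes, zero at the start; "wrist_torque": the same for the moment, N m; "grip_width": opening from 0.0 (shut) to 1.0 (fully open).
Only numpy, scipy, OpenCV 4.12 (cv2) and the standard library are available. Lean on these libraries where they do the work, as an engineer would, in place of code of your own. Each camera call takes 0.05 s, during which the arm holds its last target.

## Working session

There is one attempt and no reset: what is moved stays moved. The work goes in short steps, Python scripts to look and compute and a shell command to move; the robot and the scene stay as the last step left them, time stands still between calls to the robot, and variables do not carry over. Pictures are saved under pics/ and viewed, and the job is handed in when it is done.

```bash
mkdir -p pics; python3 - <<'E'
from rig import ctrl, vision
import cv2,json,pickle
print(ctrl.sense())
d={}
for n in ["scene","side","wrist"]:
    c=vision.capture(n); d[n]=c
    cv2.imwrite(f"pics/{n}0.png",c["image"][:,:,::-1])
    print(n,{k:v.tolist() if hasattr(v,'tolist') else v for k,v in c.items() if k!="image"})
pickle.dump(d,open("c0.pkl","wb"))
E
```

```text
{'time_s': 0.0, 'joints': array([ 9.50583576e-01,  3.13465368e-01,  1.49843382e+00, -1.41506675e-05,
        1.33098339e+00, -2.23401745e-01]), 'dq': array([ 0.00028503,  0.00095853,  0.00110156, -0.00123088,  0.00066222,
       -0.00107847]), 'tau': array([ 1.25598617e-03, -4.12274551e+01, -2.59736001e+01, -1.19781666e-04,
        4.19944874e-03, -1.36217075e-06]), 'eef_pos': array([202.75767088, 483.97683588, 218.42844517]), 'ee_rot': array([ 0.69305265,  0.13895598,  0.69341721, -0.13979212]), 'force': array([-0.22657578,  0.22672798, -0.19775496]), 'wrist_torque': array([-0.00152836, -0.01090764, -0.01646568]), 'grip_width': 0.9998511156963045}
scene {'mtx': [[427.67830064683017, 0.0, 276.8688120467178], [0.0, 427.67830064683017, 206.27693082556848], [0.0, 0.0, 1.0]], 'R': [[0.9892304844706872, -0.14571751883752465, -0.013764203490395952], [-0.11632662746270062, -0.7256469791414332, -0.6781626481944181], [0.08883222578008193, 0.6724603083950366, -0.7347829402593727]], 't': [-601.8937798236506, 165.9450824732625, 831.0510736607995]}
side {'mtx': [[462.7959376505789, 0.0, 275.64791570062306], [0.0, 462.7959376505789, 212.1878122153796], [0.0, 0.0, 1.0]], 'R': [[0.7505825015852643, -0.6606945286332156, 0.010423442240443396], [-0.35609697077590596, -0.417731477981508, -0.8358799912114229], [0.5566155367201227, 0.6236851386216591, -0.5488132579887732]], 't': [-428.4254925531046, 348.0905355010051, 520.5231028433216]}
wrist {'mtx': [[300.7472503350333, 0.0, 277.7796913720214], [0.0, 300.7472503350333, 211.7077685088311], [0.0, 0.0, 1.0]], 'hand_eye': [[7.838346686848808e-05, -0.3286490236477861, 0.9444521232499759, -155.37462176968776], [0.9999998383060043, -0.0005061965106910129, -0.0002591390682301873, 0.5766974303723638], [0.0005632441710670849, 0.9444519908499575, 0.32864893082977503, -85.38698755133991], [0.0, 0.0, 0.0, 1.0]]}
```

View pics/scene0.png

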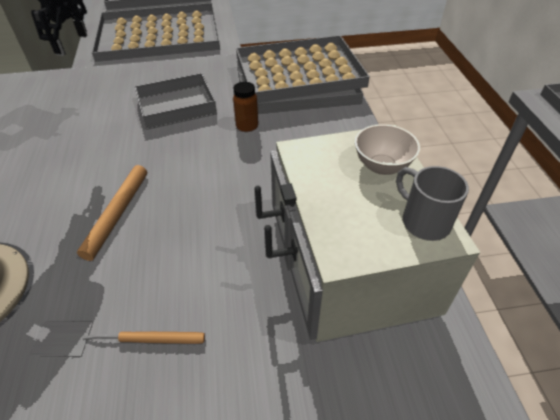

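View pics/side0.png

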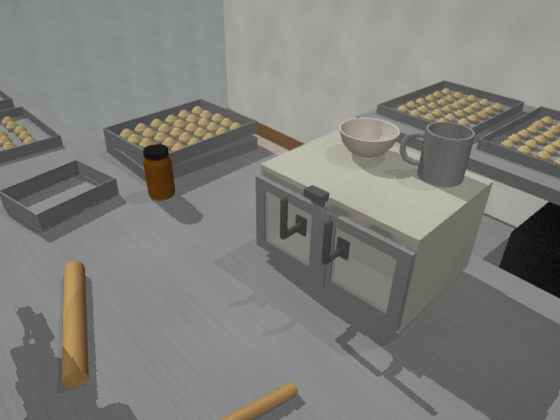

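View pics/wrist0.png

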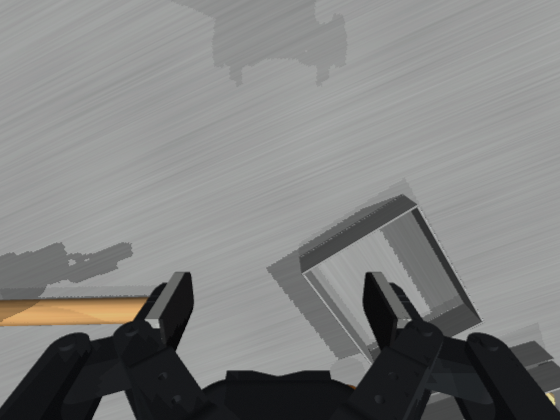

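The scene picture shows the posts with their tops near (258,188) for the left and (268,228) for the right. In the side picture they are near (284,201) and (328,239). I'll zoom in to read them accurately.

```bash
python3 - <<'E'
import cv2,numpy as np
a=cv2.imread("pics/scene0.png")[170:290,230:350]
b=cv2.imread("pics/side0.png")[170:290,260:380]
f=lambda i:cv2.resize(i,None,fx=3.3,fy=3.3,interpolation=cv2.INTER_CUBIC)
cv2.imwrite("pics/z0.png",np.hstack([f(a),f(b)]))
E
```

```text
(no output)
```

View pics/z0.png

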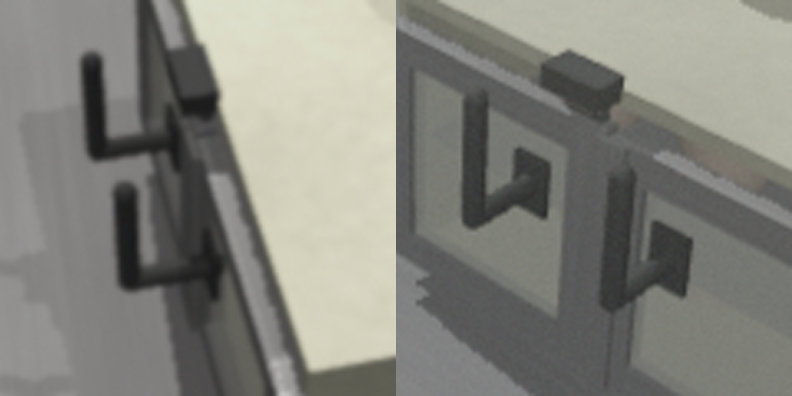

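```bash
cat > h.py <<'E'
import numpy as np,cv2,pickle
def P(c): return c["mtx"]@np.c_[c["R"],c["t"]]
def tri(c1,p1,c2,p2):
    X=cv2.triangulatePoints(P(c1),P(c2),np.array(p1,float).reshape(2,1),np.array(p2,float).reshape(2,1))[:,0]
    X=X[:3]/X[3]
    e=[]
    for c,p in((c1,p1),(c2,p2)):
        q=P(c)@np.r_[X,1]; e.append(np.round(q[:2]/q[2]-p,1))
    return X.round(1),e
E
python3 - <<'E'
from h import *
d=pickle.load(open("c0.pkl","rb"));s,t=d["scene"],d["side"]
for n,a,b in[("Ltop",(257.6,187.6),(284.2,198.8)),("Lbot",(260.6,215.5),(283.6,236)),("Rtop",(267.6,227),(328.5,222.1)),("Rbot",(269.4,254.8),(325.8,260.9))]:
    print(n,*tri(s,a,t,b))
from scipy.spatial.transform import Rotation as R
print(R.from_quat([0.13895598,0.69341721,-0.13979212,0.69305265]).as_matrix().round(3))
E
```

```text
Ltop [576.9  -9.4 201.3] [array([0.1, 0.6]), array([-0.3, -0.4])]
Lbot [579.2  -7.7 127.1] [array([0.1, 0.6]), array([-0.3, -0.4])]
Rtop [582.2 -99.2 201.7] [array([0.1, 0.7]), array([-0.4, -0.5])]
Rbot [583.  -99.9 129.3] [array([0.1, 0.7]), array([-0.4, -0.5])]
[[-0.001  0.386  0.922]
 [-0.001  0.922 -0.386]
 [-1.    -0.001 -0.   ]]
```

```bash
python3 -m jog '[[[-0.036,0,0,-0.149,0,0],[-0.036,0,0,-0.149,0,0],[0,0,0,-0.149,0,0]]]' 0 60; python3 -m jog '[[[0,-0.0425,0.029,0,0,0],[0,-0.0425,0.029,0,0,0],[0,-0.0425,0.029,0,0,0],[0,-0.0425,0.029,0,0,0],[0,-0.0425,0.029,0,0,0],[0,-0.0425,0.029,0,0,0],[0,-0.0425,0.029,0,0,0],[0,-0.0425,0.029,0,0,0],[0,-0.0425,0.029,0,0,0],[0,-0.0425,0.029,0,0,0],[0,-0.0425,0.029,0,0,0],[0,0,0,0,0,0]]]'
cat >> h.py <<'E'
from scipy.spatial.transform import Rotation as Rn
def pose(s):
    w,x,y,z=s["ee_rot"]; return Rn.from_quat([x,y,z,w]).as_matrix(),np.array(s["eef_pos"])
def wcam(c,s):
    Rt,p=pose(s); T=np.eye(4);T[:3,:3]=Rt;T[:3,3]=p
    M=np.linalg.inv(T@c["hand_eye"]); return dict(mtx=c["mtx"],R=M[:3,:3],t=M[:3,3],image=c["image"])
E
python3 - <<'E'
from rig import ctrl,vision
from h import *
s=ctrl.sense();c=wcam(vision.capture("wrist"),s);pickle.dump(c,open("w1.pkl","wb"))
cv2.imwrite("pics/w1.png",c["image"][:,:,::-1]);print(s["time_s"],s["eef_pos"],pose(s)[0].round(3).tolist())
E
```

```text
time_s: 0.52
eef_pos: [203.3, 484.9, 293.5]
ee_rot: [0.708, -0.018, 0.706, 0.021]
force: [0.3, -0.2, -0.4]
grip_width: 0.997
time_s: 2.02
eef_pos: [546.0, 30.7, 289.7]
ee_rot: [0.706, -0.016, 0.708, 0.016]
force: [-0.2, 1.0, -0.6]
grip_width: 1.0
2.025 [546.01237472  30.73108878 289.7293948 ] [[-0.002, -0.047, 0.999], [-0.0, 0.999, 0.047], [-1.0, 0.0, -0.002]]
```

View pics/w1.png

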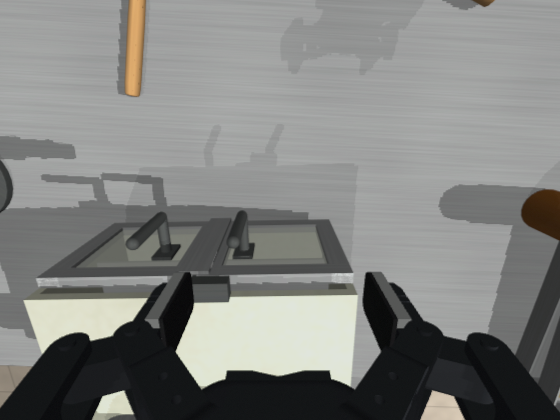

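The wrist picture shows the cabinet ahead. The left post top is near (235,242), the right post top is near (134,244), and the leaf tops run along row ~280.

```bash
python3 - <<'E'
from h import *
d=pickle.load(open("c0.pkl","rb"));s,t=d["scene"],d["side"];w=pickle.load(open("w1.pkl","rb"))
for X in [(577,-9,202),(582.5,-99.3,202),(578,-8.5,130),(582.8,-99.5,130)]:
    q=P(w)@np.r_[X,1];print(q[:2]/q[2])
# cabinet/leaf corners back-projected to z=200
def bp(c,p,z):
    r=c["R"].T@np.linalg.inv(c["mtx"])@np.r_[p,1];o=-c["R"].T@c["t"];return (o+r*(z-o[2])/r[2]).round(1)
print(bp(w,(33,298),200),bp(w,(356,291),200))
i=w["image"][:,:,::-1]
cv2.imwrite("pics/w1z.png",cv2.resize(i[200:320,20:380],None,fx=2.2,fy=2.2,interpolation=cv2.INTER_CUBIC))
E
```

```text
[230.73298789 243.40921677]
[129.14208883 244.78308391]
[240.72974129 216.71845172]
[159.12106651 217.23293853]
[ 644.2 -198.8  200. ] [622.2 109.3 200. ]
```

View pics/w1z.png

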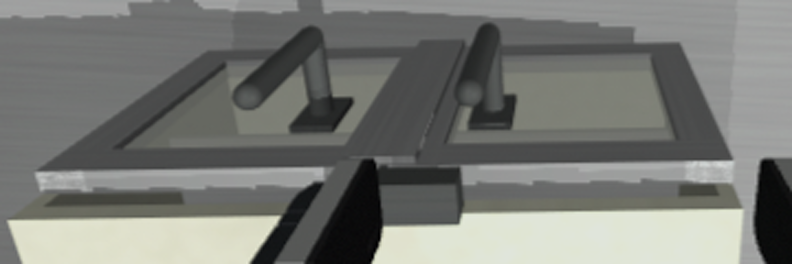

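```bash
python3 - <<'E'
from h import *
d=pickle.load(open("c0.pkl","rb"));s,t=d["scene"],d["side"];w=pickle.load(open("w1.pkl","rb"))
def bp(c,p,z):
    r=c["R"].T@np.linalg.inv(c["mtx"])@np.r_[p,1];o=-c["R"].T@c["t"];return (o+r*(z-o[2])/r[2]).round(1)
f=lambda i:cv2.resize(i[:,:,::-1],None,fx=2.5,fy=2.5,interpolation=cv2.INTER_CUBIC)
cv2.imwrite("pics/z1.png",np.hstack([f(s["image"][125:345,260:340]),f(t["image"][150:370,250:490])]))
E
```

```text
(no output)
```

View pics/z1.png

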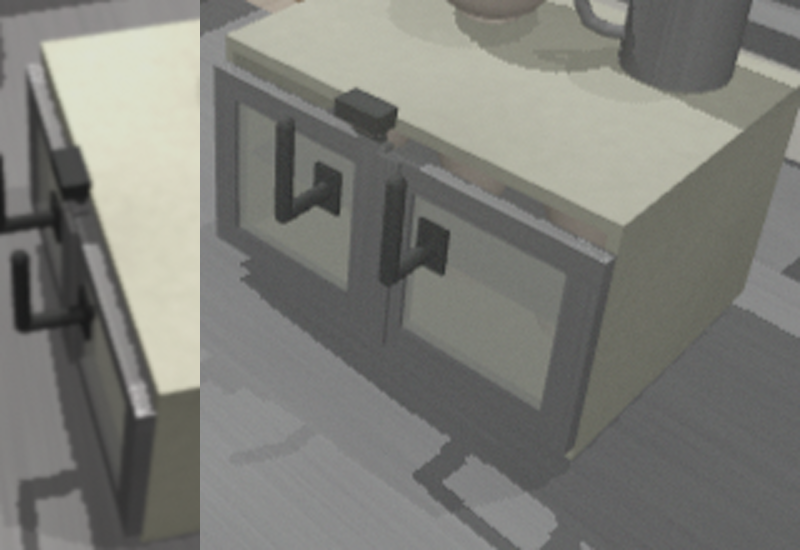

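```bash
python3 - <<'E'
from h import *
d=pickle.load(open("c0.pkl","rb"));s,t=d["scene"],d["side"]
a=tri(s,(276.4,142.2),t,(261.2,165.2));b=tri(s,(323.2,281.4),t,(419.6,240.4));print(a,b)
v=a[0]-b[0];print(np.arctan2(-v[0],v[1]),np.linalg.norm(v))
print(tri(s,(244,90),t,(155,153)))
E
```

```text
(array([626.8, 107.5, 198.4]), [array([0.3, 1.2]), array([-0.6, -1. ])]) (array([ 646.2, -210.4,  201.2]), [array([0.2, 1.3]), array([-0.7, -0.9])])
0.060949893351022674 318.5037048450143
(array([590.3, 446.6, 106.7]), [array([0.2, 0.5]), array([-0.3, -0.5])])
```

```bash
python3 -m jog '[[[0,-0.020,0.0148,-0.013,0,0],[0,-0.020,0.0148,0,0,0],[0.02,0,0,0,0,0],[0.032,0,0,0,0,0],[0.032,0,0,0,0,0],[0.032,0,0,0,0,0],[0,0,0,0,0,0],[0,0,0,0,0,0]]]' 
python3 - <<'E'
from rig import ctrl,vision
from h import *
s=ctrl.sense();c=vision.capture("wrist")
e=vision.capture("side")
cv2.imwrite("pics/w2.png",cv2.resize(np.hstack([c["image"],e["image"]])[:,:,::-1],(800,300)));print(s["time_s"],s["eef_pos"],pose(s)[0].round(3).tolist())
E
```

```text
time_s: 3.08
eef_pos: [577.2, -4.5, 176.7]
ee_rot: [0.708, -0.023, 0.706, 0.022]
force: [0.8, 0.5, 0.9]
grip_width: 0.999
3.075 [577.21536369  -4.49102484 176.67021262] [[0.002, -0.064, 0.998], [-0.0, 0.998, 0.064], [-1.0, -0.001, 0.002]]
```

View pics/w2.png

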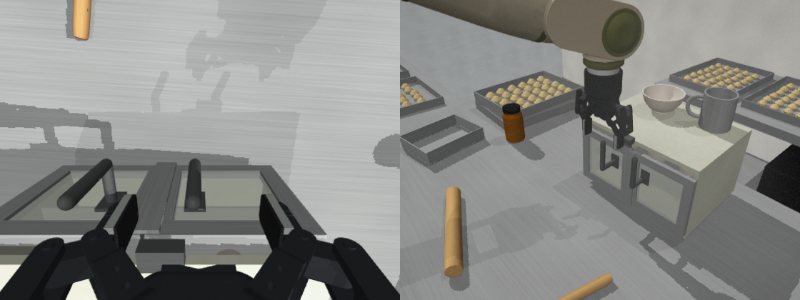

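```bash
python3 - <<'E'
from rig import ctrl,vision
from h import *
s=ctrl.sense();c0=vision.capture("wrist");c=wcam(c0,s)
Rt,p=pose(s)
for X in [p+Rt@np.r_[-11,0,0],p+Rt@np.r_[8,0,0],p+Rt@np.r_[-28,0,0],np.array([577.5,-8,205]),np.array([577.5,-8,170])]:
    q=P(c)@np.r_[X,1];print(X.round(1),q[:2]/q[2])
i=c["image"][:,:,::-1]
cv2.imwrite("pics/w2z.png",cv2.resize(i[200:350,130:430],None,fx=2.6,fy=2.6,interpolation=cv2.INTER_CUBIC))
E
```

```text
[577.3  -4.8 187.7] [276.53085501 271.93934714]
[577.4  -4.8 168.7] [276.65487357 255.70614491]
[577.3  -4.8 204.7] [276.39444353 289.79470123]
[577.5  -8.  205. ] [269.78813489 290.17983656]
[577.5  -8.  170. ] [271.29063689 256.60575414]
```

View pics/w2z.png

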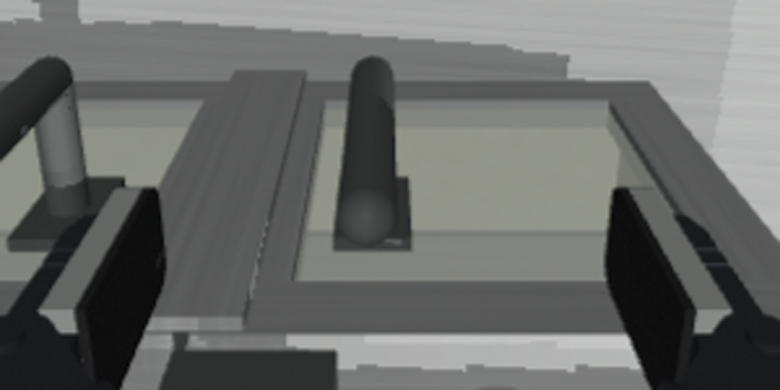

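```bash
python3 -m jog '[[[0,-0.003,-0.002,0,0,0]]]'; python3 -m jog '[[[0,0,0,0,0,0],[0,0,0,0,0,0],[0,0,0,0,0,0],[0,0,0,0,0,0],[0,0,0,0,0,0],[0,0,0,0,0,0],[0,0,0,0,0,0],[0,0,0,0,0,0]]]' 255 60
python3 - <<'E'
from rig import ctrl,vision
from h import *
s=ctrl.sense();c=vision.capture("wrist")
i=c["image"][:,:,::-1]
cv2.imwrite("pics/w3.png",cv2.resize(i[180:380,130:430],None,fx=2.6,fy=2.6,interpolation=cv2.INTER_CUBIC))
E
```

```text
time_s: 3.35
eef_pos: [575.2, -8.1, 175.7]
ee_rot: [0.707, -0.023, 0.706, 0.022]
force: [-0.4, -0.3, -0.7]
grip_width: 1.0
time_s: 4.35
eef_pos: [575.0, -8.4, 175.2]
ee_rot: [0.707, -0.023, 0.707, 0.022]
force: [-2.7, -4.4, 2.7]
grip_width: 0.1
```

View pics/w3.png

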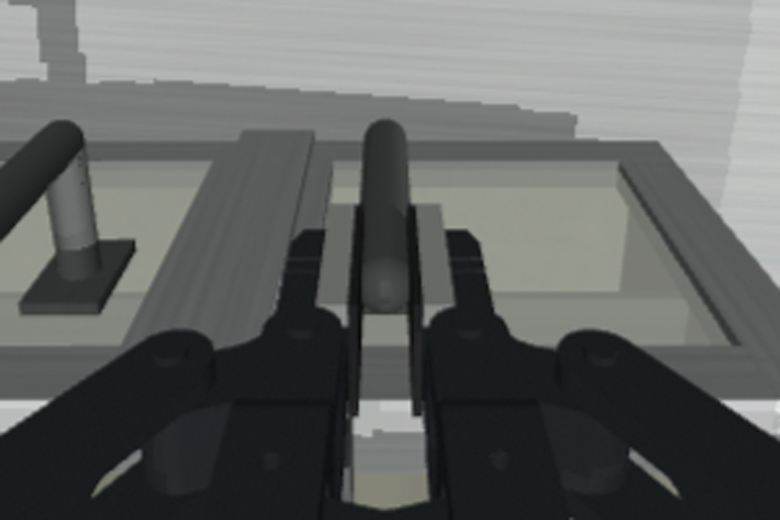

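Post gripped (width 0.1). I'll start the pull gently.

```bash
python3 -m jog '[[[0,0.003,-0.0057,0.05,0,0],[0,0.003,-0.0057,0.05,0,0],[0,0.003,-0.0057,0.05,0,0],[0,0.003,-0.0057,0.05,0,0],[0,0,0,0,0,0]]]'
```

```text
time_s: 5.03
eef_pos: [552.1, 4.2, 175.2]
ee_rot: [0.705, 0.048, 0.706, -0.048]
force: [-2.4, -2.6, 3.0]
grip_width: 0.109
```

```bash
python3 -m jog '[[[0,0.0089,-0.0152,0.137,0,0],[0,0.0089,-0.0152,0.137,0,0],[0,0.0089,-0.0152,0.137,0,0],[0,0.0089,-0.0152,0.137,0,0],[0,0,0,0,0,0]]]'
python3 - <<'E'
from rig import ctrl,vision
from h import *
s=ctrl.sense();c=vision.capture("scene")
e=vision.capture("side")
cv2.imwrite("pics/w4.png",cv2.resize(np.hstack([c["image"],e["image"]])[:,:,::-1],(800,300)));print(s["joints"])
E
```

```text
time_s: 5.65
eef_pos: [507.8, 58.5, 175.2]
ee_rot: [0.667, 0.237, 0.666, -0.236]
force: [0.1, 1.2, 2.1]
grip_width: 0.104
[-1.15511222e-01  3.20865304e-01  1.60579038e+00  1.26537511e-03
  1.21420115e+00 -1.00526319e+00]
```

View pics/w4.png

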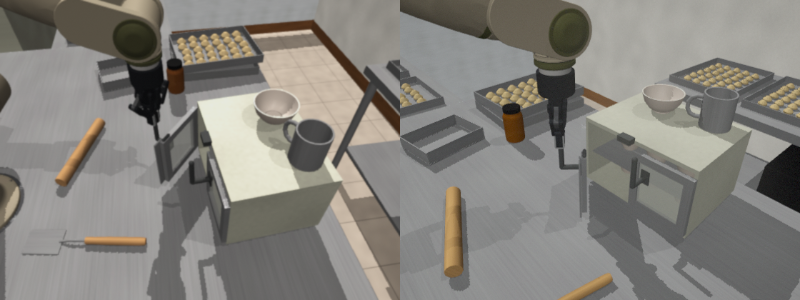

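The left leaf is swinging with the post and the right leaf is still shut, so I'll continue.

```bash
python3 -m jog '[[[0,0.0089,-0.0152,0.137,0,0],[0,0.0089,-0.0152,0.137,0,0],[0,0.0089,-0.0152,0.137,0,0],[0,0.0089,-0.0152,0.137,0,0],[0,0.0089,-0.0152,0.137,0,0],[0,0.0089,-0.0152,0.137,0,0],[0,0,0,0,0,0],[0,0,0,0,0,0]]]'
python3 - <<'E'
from rig import ctrl,vision
from h import *
s=ctrl.sense();c=vision.capture("scene")
e=vision.capture("side")
cv2.imwrite("pics/w5.png",cv2.resize(np.hstack([c["image"],e["image"]])[:,:,::-1],(800,300)));print(s["joints"],pose(s)[0][:,1])
E
```

```text
time_s: 6.75
eef_pos: [506.9, 159.6, 175.2]
ee_rot: [0.517, 0.483, 0.516, -0.483]
force: [5.7, -0.9, 2.2]
grip_width: 0.103
[ 8.45045338e-02  3.63742689e-01  1.54538287e+00 -3.35943447e-04
  1.23094932e+00  1.80541535e-02] [0.99778439 0.06651313 0.00152323]
```

View pics/w5.png

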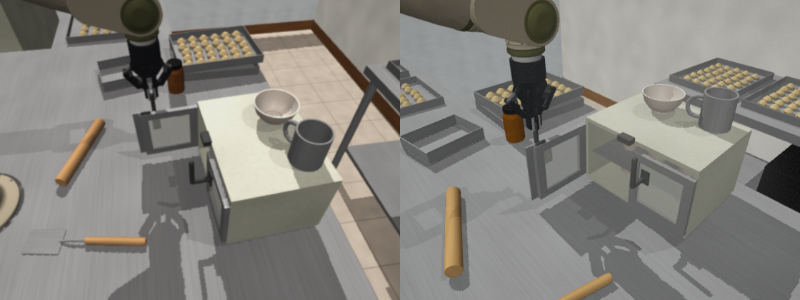

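```bash
python3 -m jog '[[[0,0,0,0,0,0],[0,0,0,0,0,0],[0,0,0,0,0,0],[0,0,0,0,0,0],[0,0,0,0,0,0],[0,0,0,0,0,0]]]' 0; python3 -m jog '[[[-0.02,0,0,0,0,0],[-0.05,0,0,0,0,0],[-0.05,0,0,0,0,0],[0,0,0,0.175,0,0],[0,0,0,0.175,0,0],[0,0,0,0.175,0,0],[0,0,0,0.175,0,0],[0,0,0,0.175,0,0],[0,0,0,0.175,0,0],[0,0,0,0.175,0,0],[0,0,0,0.175,0,0],[0,0,0,0.175,0,0]]]'
python3 -m jog '[[[0,0.0437,-0.0096,0,0,0],[0,0.0437,-0.0096,0,0,0],[0,0.0437,-0.0096,0,0,0],[0,0.0437,-0.0096,0,0,0],[0,0.0437,-0.0096,0,0,0],[0,0.0437,-0.0096,0,0,0],[0,0,0,0,0,0],[0,0,0,0,0,0]]]'
python3 - <<'E'
from rig import ctrl,vision
from h import *
s=ctrl.sense();c0=vision.capture("wrist");c=wcam(c0,s)
e=vision.capture("scene")
print(s["joints"],s["eef_pos"],pose(s)[0][:,1])
for X in [(580,-98.5,201),(580,-98.5,130)]:
    q=P(c)@np.r_[X,1];print(q[:2]/q[2])
cv2.imwrite("pics/w6.png",cv2.resize(np.hstack([c["image"],e["image"]])[:,:,::-1],(800,300)))
cv2.imwrite("pics/w6b.png",c["image"][:,:,::-1])
E
```

```text
time_s: 7.6
eef_pos: [506.1, 160.3, 175.0]
ee_rot: [0.516, 0.484, 0.516, -0.484]
force: [0.3, 0.1, 0.4]
grip_width: 1.0
time_s: 9.1
eef_pos: [506.1, 160.3, 295.0]
ee_rot: [-0.019, -0.707, -0.019, 0.707]
force: [0.3, 0.1, 0.7]
grip_width: 0.997
time_s: 10.1
eef_pos: [579.2, -97.5, 294.9]
ee_rot: [-0.021, -0.707, -0.021, 0.707]
force: [-0.4, 0.4, -0.2]
grip_width: 1.0
[-3.66222428e-01  4.18506256e-01  1.15423763e+00  2.83288068e-04
  1.56918561e+00  1.14458866e+00] [579.1969274  -97.49453926 294.94756251] [ 5.99487246e-02 -9.98201379e-01 -3.97205652e-04]
[279.90982319 208.61489604]
[279.50074944 187.9607524 ]
```

View pics/w6.png

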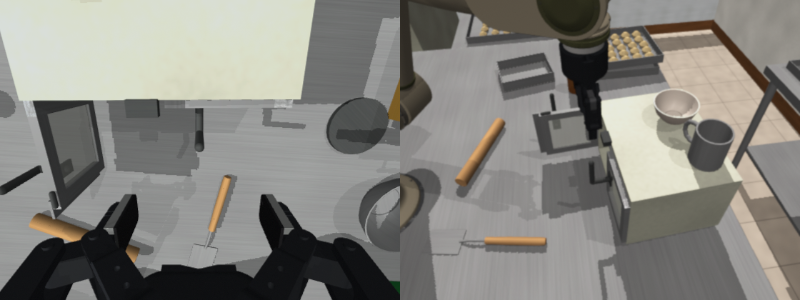

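View pics/w6b.png

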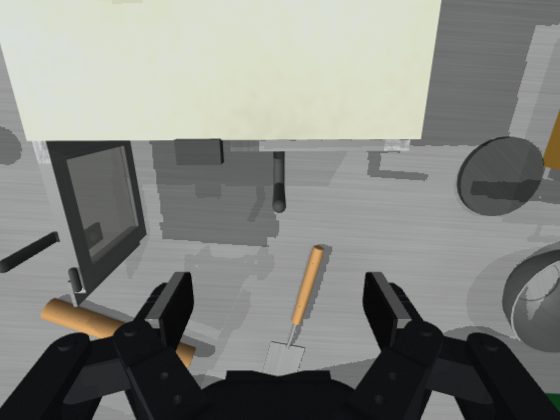

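```bash
python3 -m jog '[[[0.04,0.001,0,0,0,0],[0.04,0,0,0,0,0],[0.04,0,0,0,0,0],[0,0,0,0,0,0],[0,0,0,0,0,0]]]' 
python3 -m jog '[[[0,0,0,0,0,0],[0,0,0,0,0,0],[0,0,0,0,0,0],[0,0,0,0,0,0],[0,0,0,0,0,0],[0,0,0,0,0,0],[0,0,0,0,0,0],[0,0,0,0,0,0]]]' 255 60
python3 - <<'E'
from rig import ctrl,vision
from h import *
s=ctrl.sense();c0=vision.capture("wrist");e=vision.capture("scene")
print(s["eef_pos"],pose(s)[0][:,1])
cv2.imwrite("pics/w7.png",cv2.resize(np.hstack([c0["image"],e["image"]])[:,:,::-1],(800,300)))
E
```

```text
time_s: 10.82
eef_pos: [580.1, -98.8, 177.1]
ee_rot: [0.022, 0.708, 0.021, -0.706]
force: [-0.1, -0.3, 0.8]
grip_width: 1.001
time_s: 11.82
eef_pos: [579.3, -98.6, 175.3]
ee_rot: [-0.021, -0.707, -0.021, 0.707]
force: [-3.0, 4.5, 4.9]
grip_width: 0.098
[579.2848359  -98.57648291 175.29135646] [ 5.99607271e-02 -9.98200559e-01 -5.95168203e-04]
```

View pics/w7.png

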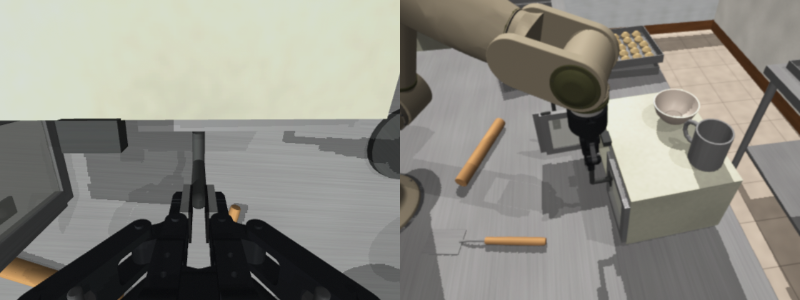

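```bash
python3 -m jog '[[[0,0.003,0.0057,-0.05,0,0],[0,0.003,0.0057,-0.05,0,0],[0,0.003,0.0057,-0.05,0,0],[0,0.003,0.0057,-0.05,0,0],[0,0,0,0,0,0]]]'
python3 -m jog '[[[0,0.0089,0.0152,-0.137,0,0],[0,0.0089,0.0152,-0.137,0,0],[0,0.0089,0.0152,-0.137,0,0],[0,0.0089,0.0152,-0.137,0,0],[0,0,0,0,0,0]]]'
```

```text
time_s: 12.55
eef_pos: [558.5, -114.3, 175.3]
ee_rot: [0.092, 0.701, 0.091, -0.701]
force: [-0.6, 0.8, 4.0]
grip_width: 0.1
time_s: 13.18
eef_pos: [521.8, -174.2, 175.3]
ee_rot: [0.279, 0.651, 0.276, -0.649]
force: [6.8, -1.9, 0.6]
grip_width: 0.102
```

```bash
python3 -m jog '[[[0,0.0089,0.0152,-0.137,0,0],[0,0.0089,0.0152,-0.137,0,0],[0,0.0089,0.0152,-0.137,0,0],[0,0.0089,0.0152,-0.137,0,0],[0,0.0089,0.0152,-0.137,0,0],[0,0.0089,0.0152,-0.137,0,0],[0,0,0,0,0,0],[0,0,0,0,0,0]]]'
python3 - <<'E'
from rig import ctrl,vision
from h import *
s=ctrl.sense();c=vision.capture("scene")
e=vision.capture("side")
cv2.imwrite("pics/w8.png",cv2.resize(np.hstack([c["image"],e["image"]])[:,:,::-1],(800,300)));print(s["joints"],pose(s)[0][:,1])
E
```

```text
time_s: 14.18
eef_pos: [534.1, -274.0, 175.3]
ee_rot: [0.516, 0.487, 0.513, -0.484]
force: [10.9, 4.9, 1.4]
grip_width: 0.108
[-0.67058167  0.50947281  1.32578582  0.00361438  1.30192919 -0.7295079 ] [0.99830424 0.05794133 0.0056078 ]
```

View pics/w8.png

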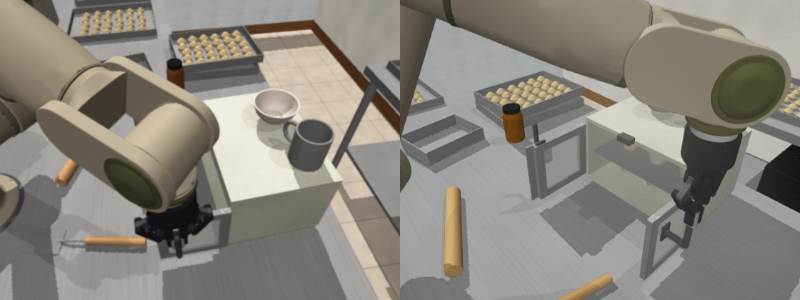

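Both leaves are open. Next I'll release, go up and back away.

```bash
python3 -m jog '[[[0,0,0,0,0,0],[0,0,0,0,0,0],[0,0,0,0,0,0],[0,0,0,0,0,0],[0,0,0,0,0,0],[0,0,0,0,0,0]]]' 0; python3 -m jog '[[[-0.02,0,0,0,0,0],[-0.04,0,0,0,0,0],[-0.05,0,0,0,0,0],[-0.05,0,0,0,0,0],[0,-0.05,0,0,0,0],[0,-0.05,0,0,0,0],[0,-0.05,0,0,0,0],[0,0,0,0,0,0],[0,0,0,0,0,0]]]'
python3 - <<'E'
from rig import ctrl,vision
from h import *
d={}
s=ctrl.sense();d["w"]=wcam(vision.capture("wrist"),s);d["scene"]=vision.capture("scene");d["side"]=vision.capture("side")
pickle.dump(d,open("c9.pkl","wb"))
cv2.imwrite("pics/w9s.png",d["scene"]["image"][:,:,::-1])
cv2.imwrite("pics/w9e.png",d["side"]["image"][:,:,::-1])
print(s["time_s"],s["joints"],s["eef_pos"])
E
```

```text
time_s: 15.02
eef_pos: [531.7, -274.5, 175.0]
ee_rot: [0.515, 0.485, 0.515, -0.485]
force: [-0.2, 0.4, -1.4]
grip_width: 0.997
time_s: 16.15
eef_pos: [382.4, -283.5, 335.2]
ee_rot: [0.515, 0.485, 0.514, -0.485]
force: [-0.9, -0.1, 0.1]
grip_width: 0.999
16.15 [-8.84928533e-01  1.44712280e-01  1.41044060e+00  2.12032219e-04
  1.58572685e+00 -9.43745596e-01] [ 382.36207103 -283.4817541   335.2352315 ]
```

View pics/w9s.png

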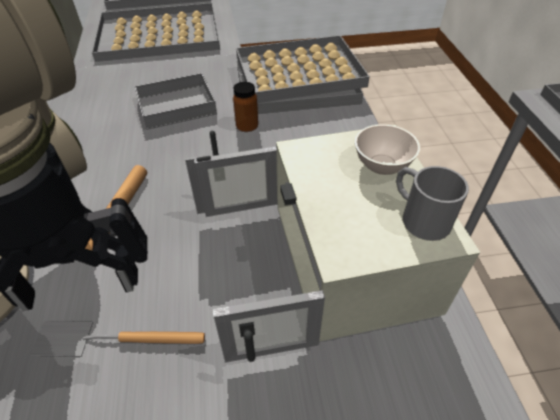

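View pics/w9e.png

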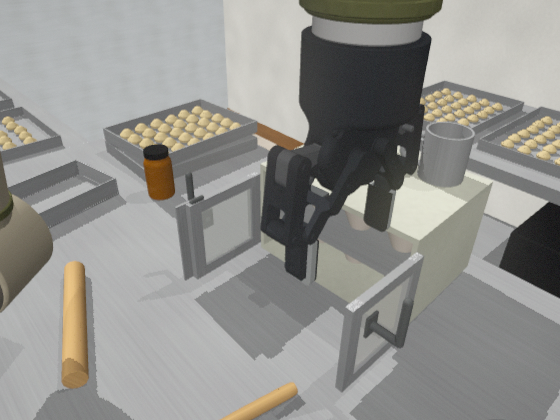

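In the scene picture the left leaf's top edge runs (190,160) to (277,151), and the right leaf's runs (216,309) to (321,296). The gripper is clear of both.

```bash
python3 - <<'E'
from h import *
d=pickle.load(open("c9.pkl","rb"));s,t=d["scene"],d["side"]
def bp(c,p,z):
    r=c["R"].T@np.linalg.inv(c["mtx"])@np.r_[p,1];o=-c["R"].T@c["t"];return (o+r*(z-o[2])/r[2]).round(1)
for n,a,b in [("L",(190,160),(277,151)),("R",(216,309),(321,296)),("side",(323.2,281.4),(465,256))]:
    A,B=bp(s,a,199),bp(s,b,199);v=B-A;print(n,A,B,np.arctan2(v[1],v[0])-0.06)
print(tri(s,(214,136),t,(190,178)),tri(s,(251,357),t,(406,306)))
E
```

```text
L [462.9  85.3 199. ] [623.9  84.7 199. ] -0.06372669082206538
R [ 494.9 -227.3  199. ] [ 638.7 -229.5  199. ] -0.07529783296208145
side [ 646.8 -207.   199. ] [ 862.2 -196.3  199. ] -0.010365775892422581
(array([509.5, 157.1, 191.9]), [array([0.1, 0.4]), array([-0.2, -0.3])]) (array([ 533.3, -281.7,  189.2]), [array([ -2.1, -10.7]), array([7.3, 7.5])])
```

```bash
python3 - <<'E'
from rig import workorder
print(workorder.finish_job())
E
```

```text
the job is handed in; nothing more can be done
None
```

Both leaves now stand wide open, about square to the cabinet's front, and the job is handed in; the last move and pictures ended at about 16 s of the 51 s allowed. I pulled the left leaf out of its catch by its post and swung it about 1.56 rad. After letting go I did the same with the right leaf, then backed the open gripper up and away.

- **Contact:** The last pictures show both leaves open, nothing knocked over, and the gripper clear of everything. The force readings at the end of each move never went above about 13 N.
- **Leaf angles:** The tool's own pose put both leaves within 0.01 rad of square. The top edges read from the scene camera put them about 0.06–0.08 rad (about 4°) off. I put that down to rough edge picking, because those points also came out some 20–25 mm off the hinge lines.
- **Post positions:** The left post, measured from two views, came out within about 4 mm of where I released it. The same check on the right post did not agree (10 px reprojection error, probably a poor pixel pick), so I did not rely on it.

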